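# Uncover the pot and hang the ladle on its rim

### The arm

A 6-joint arm with a two-finger parallel gripper is mounted at the origin on a cart in front of the work surface, level with it; the furniture and walls round the work are solid. World frame = base frame: x ahead of the robot, y to its left, z up, the work surface at z = 0. Lengths are in m, angles in degrees, forces in N, time in s.
With the tool pointing down it reaches from about 0.4 to 0.825 m from the base axis. Payload 7 kg.
Tool frame: the origin (TCP) lies on the centre line of the jaws, within the pads' length; the fingertips stand 8 mm ahead of it and the grasp point (between the pads) lies 11 mm behind it; z points along the fingers, y is the line along which they close (so a half turn about z gives the same grasp; the last joint's range is limited). The gripper opens to 88 mm and grips with 3 to 60 N. Pads are 19 mm wide; open, the fingers measure 130 mm over their backs; the gripper's body (78 mm by 193 mm) begins 47 mm behind the grasp point.
Start: joints at [-56.431, 20.546, 0.682, 0, -70.136, -16.507], TCP at [0.198, -0.645, 0.235] pointing down, gripper open.
Joint ranges: [-176.03, 176.03], [-82.01, 121.73], [-58.28, 71.71], [-173.87, 95.51], [-174.79, -0.11], [-173.66, 173.66]. Speed limits (degrees/s): [136.94, 136.94, 172.46, 180, 180, 180].

### API

Orientations are given as [roll, pitch, yaw] about the fixed x, y, z axes, in that order (R = Rz(yaw) Ry(pitch) Rx(roll)).
In Python, from plant import ctrl, vision gives the robot as it stands. The module is installed in compiled form; this text tells all that it offers.
- The arm moves only by the tool move_arm, never from a script. Its argument "moves" is one flat list of numbers, 7 for each row, row after row: the finger opening in cm, from 0 to 8.76, then the shift along the tool's x, y, z in cm, then the turn, a rotation vector about the tool's x, y, z in rad. A call has 1 to 8 rows; each row shifts and turns the commanded pose from where the row before left it, along the tool's axes as they then stand; what a row does not reach is not made up. A row lasts 1/10 s, in which the tool goes at most 50 mm and 8.59 degrees, less where a joint would pass 70% of its speed; a pose out of reach is approached as far as the arm can. A call with a gripper value outside its range is refused whole. The fingers move at their own pace and stop on an object; the grip force is fixed at half the most. Time passes only in rows, so rows that do not move let the fingers close. It gives the time, the measured TCP pose, the force, the opening and the grip force at its end, in the units of the state.
- ctrl.get_obs(): the state, without advancing time (a new reading comes with each control period).
- vision.snapshot(name): name is "scene" or "top"; returns (picture, depth): 480x640x3 uint8, red, green, blue; 480x640 float32, m along the optical axis (not along the pixel's ray), 0 where there is no reading.
- vision.camera_model(name): a dict with "vertical_fov" (degrees; the focal length in pixels is half the picture's height over the tangent of half this angle, whatever the lens; pixels are square), "cx", "cy" (the principal point, pixels), "cam_to_world" (4x4, takes a point from camera to world coordinates). Camera axes: x right, y down, z forward; pixel columns grow to the right and rows downward; lengths in m; the calibration is good to about 2 mm. A picture is of the moment at which its call begins. camera_model takes no time and is no camera call.
- ctrl.close_job(): hands the job in; it is judged then, once.
The state is a dict: "clock": time; "joint_pos": joint angles; "qvel": joint speeds; "tau": joint torques, N m; "tool_pos": TCP position; "orientation": TCP orientation; "force": force on the tool from outside, world axes, zero at the start; "moment": the same for the moment, N m; "opening": finger opening in m; "gripper_force": force on a finger pad.
Only numpy, scipy, OpenCV 4.12 (cv2) and the standard library are available. Lean on these libraries where they do the work, as an engineer would, in place of code of your own. Each camera call takes 0.05 s, during which the arm holds its last target. There are 200 camera calls.

### The job

Get the blue pot ready for serving: first take its lid off and lay it flat, knob up, in the middle of the round cork trivet. Then take the ladle off the utensil rail and hang it by its own hook over the rim of the pot, between the pot's two handles, with the ladle's bowl inside the pot and the hook down over the outside, and let go. Leave the other two tools hanging on the rail, and leave the pot and the other things around it where they are.

Things in the scene. Friction and masses are not known exactly. Their poses are not given: they have to be found in the camera images.
- pot: Blue cylindrical cooking pot, loose, 0.9 kg: 180 mm outside diameter, upright wall 4 mm thick, 105 mm high (flat rim), floor 5 mm. Origin: centre of its underside, z up. Two steel loop handles along its own +x and -x, each 72 mm wide, reaching 128 mm from the axis, tops at 76 mm height; the rim near its own +y and -y is free.
- pot_rim (a point): Centre of the pot's mouth at rim height (105 mm above its underside).
- lid: Blue domed lid on the pot, loose, 0.3 kg, diameter 184 mm, disc up to 8 mm thick. Origin: centre of its flange's underside, which rests on the rim; a plug 158 to 162 mm wide reaches 4 mm lower, so on the trivet the origin is 14 mm above the worktop. Black knob, 30 mm wide between 22 and 36 mm above the origin, top at 41 mm, on a 16 mm stem.
- lid_knob (a point): Point in the lid's knob to grip, on the axis, 30 mm above the lid's origin.
- trivet: Round cork trivet, fixed, diameter 170 mm, 10 mm thick. Origin: centre of its underside on the worktop.
- rack: Utensil rail, fixed: aluminium flat bar along its y, 290 mm long, 5 mm thick (x), 35 mm high, top edge 130 mm above the worktop, on posts at y = -140 and 140 mm and a wooden base 300 x 90 x 10 mm. Origin: on the worktop under the bar's middle. Three tools hang on it 70 mm apart in any order, handles on its -x side, hooks over to +x.
- ladle: Steel ladle, black grip above, round cup at its foot, 174 mm tall, 0.12 kg. Handle along its z (up as it hangs), with a hook on its +x back that opens downward, cup on the -x side. Origin: underside of the hook's bridge, middle of the 14 mm hook gap (x -7 to +7 mm). The strap below the hook is 14 mm wide (y), x -12 to -7 mm. Seated, the origin is level with the rim's or bar's top and the strap lies against its side.
- ladle_grip (a point): Middle of the ladle's black grip, x = -9.5, z = 55 mm from the ladle's origin. The grip spans z = 20 to 86 mm, is 16 mm wide (y) and 15 mm thick (x): pinch it from above along the ladle's x or y.
- ladle_hook_tip (a point): Near the lower end of the ladle's hook: x = 10, z = -20 mm from its origin. The hook is 12 mm wide (y), its bridge 4 mm thick; it ends at z = -28 mm, its last 10 mm flared outward to x = 14 mm.
- ladle_bowl (a point): Centre of the mouth of the ladle's cup: x = -41, z = -58 mm from its origin. The cup is 60 mm across and 30 mm deep, its bottom at z = -88 mm.
- skimmer: Skimmer with a round perforated steel disc, 60 mm across, at its foot; handle and hook like the ladle's, 174 mm tall. To stay on the rail. Origin under its hook's bridge as on the ladle.
- turner: Turner with a flat black slotted blade 54 mm wide at its foot; handle and hook like the ladle's, 174 mm tall. To stay on the rail. Origin under its hook's bridge as on the ladle.
- spice_jar: Spice jar with black cap and green label, 45 mm across, 105 mm tall, standing at the right. Bystander. Origin: centre of its underside.
- timer: Red and white kitchen timer, 63 mm across, 60 mm tall, standing behind the rail. Bystander. Origin: centre of its underside.
- tumbler: Amber drinking glass, 75 mm across, 98 mm tall, standing behind the pot and trivet, under the microwave. Bystander. Origin: centre of its underside. (The fixed microwave above has its front face at x = 0.54 m, from y = -0.51 to 0.24 m, its underside 0.49 m above the worktop: keep wrist and arm clear of it.)
There are look-alikes about, which are no part of the job. Several things look just like the trivet: the one meant starts nearest to the robot's base.

How it is judged (in metres and radians):
On the way, in this order (a step that is already met when the one before it is completed fails the run):
1. the lid lies flat and still on the trivet, knob up, within 35 mm of its centre, let go (height (world z) of lid between 0.009 and 0.02 m and horizontal distance between lid and trivet below 0.035 m and angle between lid's own z axis and vertical below 0.08 rad and linear speed of lid below 0.02 m/s and contact force between the fingers and lid below 0.1 N), for 0.2 s.
2. the ladle hangs by its hook over the pot's rim, cup inside (z of ladle in the frame of pot between 0.098 and 0.112 m and horizontal distance between ladle and pot_rim between 0.08 and 0.101 m and horizontal distance between ladle_bowl and pot_rim below 0.075 m and horizontal distance between ladle_hook_tip and pot_rim above 0.089 m and angle between ladle's own z axis and vertical below 0.22 rad and contact force between ladle and pot above 0.2 N and linear speed of ladle below 0.02 m/s), for 0.2 s.
At the end, for the whole second after the job is handed in: Ladle at rest on the rim: bridge within 7 mm of rim height, origin 80-101 mm, hook tip over 89 mm and cup under 75 mm from the pot axis, lean under 0.22 rad. Lid flat, within 35 mm of trivet centre. Skimmer, turner on the rail within 30 mm of their start; pot upright, within 40 mm (all of step 2 and height (world z) of lid between 0.009 and 0.02 m and horizontal distance between lid and trivet below 0.035 m and angle between lid's own z axis and vertical below 0.08 rad and linear speed of lid below 0.02 m/s and distance of each of skimmer, turner from where it was at the start of the episode below 0.03 m and height (world z) of each of skimmer, turner above 0.12 m and angle between pot's own z axis and vertical below 0.05 rad and distance of pot from where it was at the start of the episode below 0.04 m); the robot touches nothing.
It fails at once if the spice jar is pushed more than 30 mm or tipped (distance of spice_jar from where it was at the start of the episode above 0.03 m or angle between spice_jar's own z axis and vertical above 0.5 rad).
It fails at once if the kitchen timer is pushed more than 30 mm or tipped (distance of timer from where it was at the start of the episode above 0.03 m or angle between timer's own z axis and vertical above 0.5 rad).
It fails at once if the amber tumbler is pushed more than 30 mm or tipped (distance of tumbler from where it was at the start of the episode above 0.03 m or angle between tumbler's own z axis and vertical above 0.5 rad).
It fails at once if the skimmer or the turner is knocked off the rail (height (world z) of any of skimmer, turner below 0.09 m).
It fails at once if the pot is pushed more than 60 mm or tipped (distance of pot from where it was at the start of the episode above 0.06 m or angle between pot's own z axis and vertical above 0.3 rad).
It also fails if it takes over 54 s, if anything falls off the work surface, if the arm or the gripper's body presses on something with over 40 N, if the wrist force passes 120 N, or if a joint passes its speed limit or range.

## Working session

There is one attempt and no reset: what is moved stays moved. The work goes in short steps, Python scripts to look and compute and a tool call to move; the robot and the scene stay as the last step left them, time stands still between calls to the robot, and variables do not carry over. Pictures are saved under pics/ and viewed, at most 12 in all, crops included, and the job is handed in when it is done.

Besides the shell and the picture viewer there is one more tool, called after "Emit:" as name(argument=value, ...) on one line, values as JSON. move_arm: Moves the arm, as the interface text tells. Its arguments: {"type":"object","properties":{"moves":{"type":"array"}},"required":["moves"]}

```bash
mkdir -p pics; cat > h.py <<'E'
import numpy as np,cv2
from plant import ctrl,vision
def snap(n):
    im,d=vision.snapshot(n);m=vision.camera_model(n)
    f=240/np.tan(np.radians(m["vertical_fov"]/2))
    v,u=np.mgrid[:480,:640]
    P=np.stack([(u-m["cx"])/f*d,(v-m["cy"])/f*d,d],-1)
    T=np.array(m["cam_to_world"]);W=P@T[:3,:3].T+T[:3,3];W[d==0]=np.nan
    return im,W
def save(n,im): cv2.imwrite("pics/"+n+".png",im[...,::-1])
E
python3 - <<'E'
from h import *
for n in("scene","top"):
    im,W=snap(n);save(n+"0",im);np.savez(n+"0.npz",im=im,W=W);m=vision.camera_model(n);print(m)
print(ctrl.get_obs())
E
```

```text
{'vertical_fov': 46.81720428930808, 'cx': 332.4077624569512, 'cy': 240.9786849115251, 'cam_to_world': array([[-0.46657834, -0.55873424,  0.68565348, -0.59673301],
       [-0.88443141,  0.28661062, -0.36828716,  0.44459655],
       [ 0.00925908, -0.77824829, -0.62788842,  1.11884515],
       [ 0.        ,  0.        ,  0.        ,  1.        ]])}
{'vertical_fov': 43.7320869818622, 'cx': 318.5147293349428, 'cy': 246.40053990547332, 'cam_to_world': array([[-0.24109308, -0.79251201,  0.56017751, -0.42951075],
       [-0.9704456 ,  0.19064278, -0.14795494,  0.11933807],
       [ 0.01046227, -0.57929271, -0.81505245,  1.47283645],
       [ 0.        ,  0.        ,  0.        ,  1.        ]])}
{'clock': 0.1, 'joint_pos': array([-5.64304513e+01,  2.05892503e+01,  6.40639720e-01, -1.84285794e-02,
       -7.01352988e+01, -1.65066934e+01]), 'qvel': array([-0.03407924, -0.04964789,  0.18780647,  0.05148277, -0.06762033,
       -0.03689848]), 'tau': array([-4.62553908e-04, -5.84164524e+01,  2.93752223e+01,  7.01558635e+00,
        1.01852103e-02, -6.86214162e-05]), 'tool_pos': array([ 0.19792039, -0.64490301,  0.2337048 ]), 'orientation': array([ 1.79914626e+02, -7.23230533e-03, -1.62943414e+02]), 'force': array([-0.50147722, -0.03540713, -0.60662108]), 'moment': array([ 0.02353743,  0.02251405, -0.02418755]), 'gripper_force': 0.0, 'opening': 0.08806530235402087}
```

View pics/scene0.png

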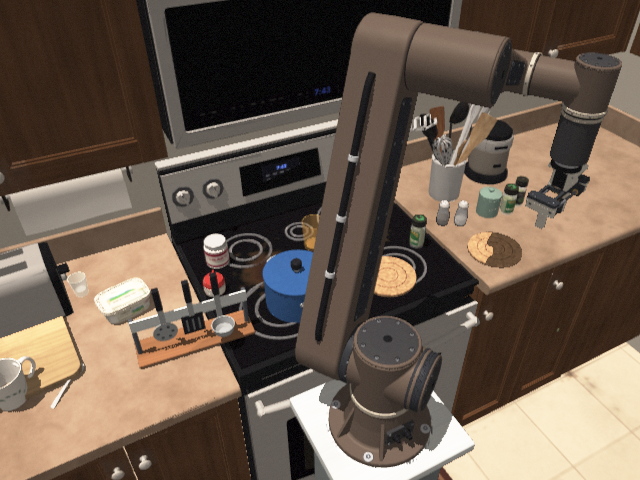

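View pics/top0.png

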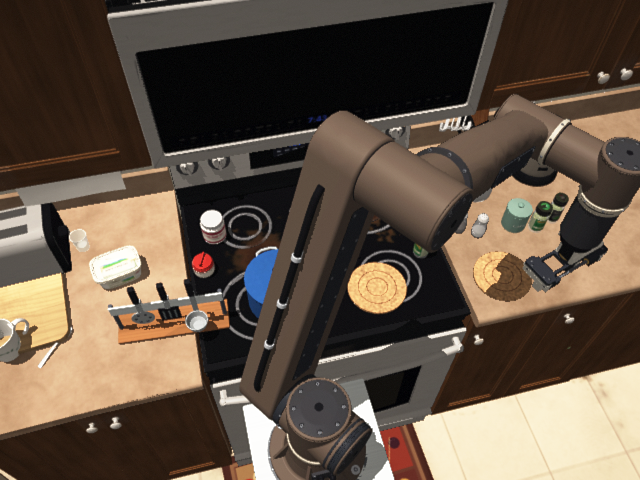

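Scene shows the ladle as the rightmost tool on the rail (cup at (223,325) scene / (197,320) top), skimmer leftmost, turner in the middle. The blue pot with its lid is at (290,280), partly behind the arm. The trivet candidates are the plain cork disc at (378,288) top and the half-dark one at (502,275).

```bash
cat > m.py <<'E'
from h import *
def circ(xy):
    A=np.c_[2*xy,np.ones(len(xy))];s=np.linalg.lstsq(A,(xy**2).sum(1),rcond=None)[0];return s[:2],np.sqrt(s[2]+s[:2]@s[:2])
E
python3 - <<'E'
from m import *
for n in("scene","top"):
    z=np.load(n+"0.npz");im,W=z["im"],z["W"];hsv=cv2.cvtColor(im,cv2.COLOR_RGB2HSV).astype(int);H,S,V=hsv[...,0],hsv[...,1],hsv[...,2]
    print(n)
    for nm,m in dict(blue=(H>100)&(H<125)&(S>120)&(V>40)&(W[...,2]>0)&(W[...,2]<.2), cork=(H>8)&(H<25)&(S>70)&(V>90)&(abs(W[...,2]-.010)<.006)).items():
        k,L,st,c=cv2.connectedComponentsWithStats(m.astype(np.uint8))
        for i in range(1,k):
            if st[i,4]>250:
                p=W[L==i];c0,r=cv2.minEnclosingCircle(p[:,:2].astype(np.float32));print(nm,st[i],"circ",np.round(c0,3),round(r,3),"z",np.nanpercentile(p[:,2],[2,50,98]).round(3))
    # region of rack: points z in .1-.25
    m=(W[...,2]>.1)&(W[...,2]<.23)&(W[...,1]>.05)&(W[...,0]<.75)&(W[...,0]>.3)
    k,L,st,c=cv2.connectedComponentsWithStats(m.astype(np.uint8))
    for i in range(1,k):
        if st[i,4]>15: p=W[L==i];print(st[i],p.mean(0).round(3),p.min(0).round(3),p.max(0).round(3))
z=np.load("scene0.npz");a=cv2.resize(z["im"][230:370,120:320],None,fx=4,fy=4,interpolation=cv2.INTER_CUBIC);save("crop0",a)
E
```

```text
scene
blue [ 263  249   50   73 2587] circ [0.438 0.003] 0.096 z [0.007 0.11  0.117]
cork [ 467  231   55   36 1360] circ [ 0.353 -0.649] 0.091 z [0.004 0.009 0.014]
cork [ 374  256   43   41 1235] circ [ 0.397 -0.281] 0.088 z [0.006 0.011 0.015]
cork [226 310  29  26 295] circ [0.42  0.179] 0.053 z [0.005 0.011 0.015]
cork [ 135  317   87   51 1593] circ [0.43  0.341] 0.116 z [0.005 0.01  0.015]
[   0  248   70   64 2920] [0.681 0.634 0.152] [0.644 0.543 0.1  ] [0.75  0.72  0.187]
[263 260  29  37 483] [0.429 0.068 0.111] [0.359 0.05  0.1  ] [0.51  0.091 0.12 ]
[ 128  272  119   60 1828] [0.416 0.304 0.138] [0.396 0.155 0.1  ] [0.445 0.444 0.22 ]
top
blue [ 243  249   35   69 1288] circ [0.485 0.031] 0.123 z [0.014 0.11  0.117]
cork [ 473  251   59   50 1395] circ [ 0.354 -0.643] 0.087 z [0.004 0.007 0.014]
cork [ 348  262   59   52 2149] circ [ 0.4   -0.277] 0.089 z [0.004 0.01  0.015]
cork [197 301  33  28 395] circ [0.417 0.196] 0.059 z [0.005 0.01  0.015]
cork [ 118  305   76   39 1226] circ [0.43  0.351] 0.108 z [0.005 0.01  0.015]
cork [270 426  31  54 574] circ [0.003 0.074] 0.069 z [0.006 0.012 0.016]
[   0  212   68   57 2777] [0.686 0.636 0.155] [0.642 0.545 0.1  ] [0.75  0.731 0.191]
[244 257  21  47 583] [0.435 0.069 0.11 ] [0.365 0.05  0.1  ] [0.513 0.094 0.12 ]
[ 108  279  115   37 1340] [0.416 0.304 0.14 ] [0.399 0.157 0.1  ] [0.449 0.447 0.224]
```

View pics/crop0.png

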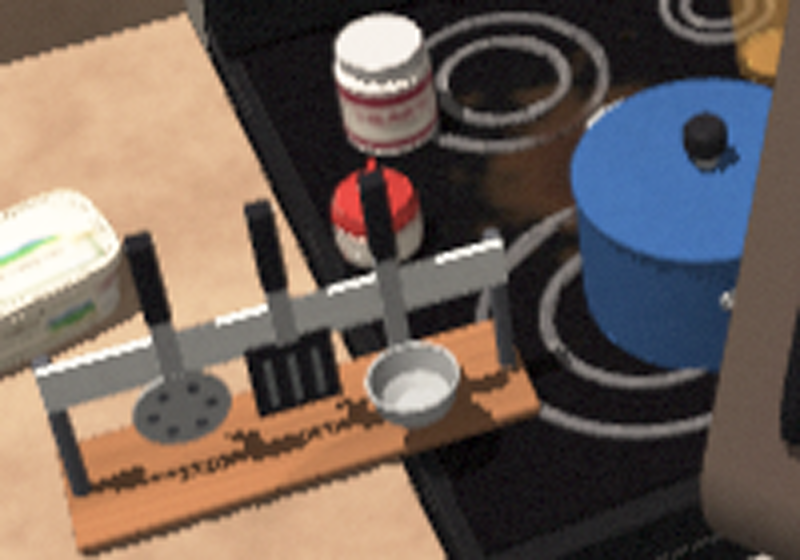

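The crop confirms the ladle is the rightmost tool (grip at crop (378,215), cup at (412,382)). The pot handles show as metal glints at crop (600,115) and (728,300), so they run front to back. The cork disc at (0.40,-0.28) is nearest to the base and is my trivet.

```bash
python3 - <<'E'
from m import *
from scipy.optimize import least_squares
def fit(p,r,c):
    return least_squares(lambda q:np.hypot(p[:,0]-q[0],p[:,1]-q[1])-r,c,loss="soft_l1",f_scale=.002).x.round(4)
for n in("scene","top"):
    z=np.load(n+"0.npz");im,W=z["im"],z["W"];hsv=cv2.cvtColor(im,cv2.COLOR_RGB2HSV).astype(int);H,S,V=hsv[...,0],hsv[...,1],hsv[...,2]
    print(n)
    m=(abs(W[...,0]-.44)<.15)&(abs(W[...,1]-.0)<.13)
    k=m&(V<70)&(W[...,2]>.125)&(W[...,2]<.155);print("knob n",k.sum(),W[k].mean(0).round(4) if k.any() else "")
    b=(H>100)&(H<125)&(S>120)
    lid=m&b&(W[...,2]>.1); p=W[lid];
    o=p[np.hypot(p[:,0]-.44,p[:,1]-0)>.05]
    # lid outer edge: per-angle extreme on unoccluded (+y) side
    a=np.degrees(np.arctan2(p[:,1]-.0,p[:,0]-.44)).round(-1);E=[]
    for t in np.unique(a):
        if 20<=t<=160: q=p[a==t];E.append(q[np.argmax(np.hypot(q[:,0]-.44,q[:,1]))])
    E=np.array(E);print("lid",fit(E,.092,[.44,0]),E.round(3).tolist())
    hd=m&(S<60)&(V>90)&(W[...,2]>.05)&(W[...,2]<.085);print("handle pts",W[hd].round(3)[::max(1,hd.sum()//8)].tolist())
    t=(H>8)&(H<25)&(S>60)&(abs(W[...,2]-.010)<.006)&(np.hypot(W[...,0]-.4,W[...,1]+.28)<.12)
    p=W[t];hl=cv2.convexHull(p[:,:2].astype(np.float32))[:,0];print("trivet",fit(hl,.085,[.4,-.28]),circ(hl))
    rb=(abs(W[...,2]-.128)<.006)&(W[...,1]>.14)&(W[...,1]<.46)&(abs(W[...,0]-.42)<.06)&(V>100)
    p=W[rb];f=np.polyfit(p[:,1],p[:,0],1);print("bar x=a*y+b",f.round(4),p[:,1].min().round(3),p[:,1].max().round(3),rb.sum())
    g=(W[...,2]>.155)&(W[...,2]<.225)&(W[...,1]>.14)&(W[...,1]<.46)&(abs(W[...,0]-.42)<.06)
    kk,L,st,c=cv2.connectedComponentsWithStats(g.astype(np.uint8))
    for i in range(1,kk):
        if st[i,4]>10:p=W[L==i];print("grip",st[i],np.median(p,0).round(4),p.min(0).round(3),p.max(0).round(3))
    g=(abs(W[...,2]-.06)<.05)&(W[...,2]>.03)&(W[...,0]>.3)&(W[...,0]<.75)&(W[...,1]<-.1)&(W[...,1]>-.55)
    kk,L,st,c=cv2.connectedComponentsWithStats(g.astype(np.uint8))
    for i in range(1,kk):
        if st[i,4]>30:p=W[L==i];print("obst",st[i],p.mean(0).round(3),p.max(0).round(3))
E
```

```text
scene
knob n 96 [0.4294 0.0033 0.1412]
lid [0.4499 0.01  ] [[0.535, 0.044, 0.627], [0.538, 0.067, 0.714], [0.536, 0.096, 0.683], [0.537, 0.128, 0.565], [0.53, 0.129, 0.682], [0.465, 0.085, 0.11], [0.454, 0.09, 0.106], [0.437, 0.091, 0.107], [0.418, 0.09, 0.111], [0.403, 0.086, 0.111], [0.394, 0.083, 0.114], [0.375, 0.072, 0.114], [0.368, 0.064, 0.11], [0.352, 0.043, 0.11], [0.347, 0.028, 0.112]]
handle pts [[0.561, 0.017, 0.078], [0.556, 0.032, 0.08], [0.557, 0.035, 0.077], [0.552, 0.037, 0.077], [0.349, 0.022, 0.079], [0.347, 0.023, 0.077], [0.351, 0.024, 0.07], [0.346, 0.027, 0.072], [0.349, 0.025, 0.065]]
trivet [ 0.3977 -0.2761] (array([ 0.3935894 , -0.28073622]), np.float64(0.08062137370457849))
bar x=a*y+b [0.0763 0.3967] 0.157 0.444 414
grip [209 272  11  23 155] [0.4042 0.2322 0.1911] [0.396 0.223 0.155] [0.418 0.24  0.22 ]
grip [181 279  11  24 158] [0.4096 0.2999 0.1932] [0.404 0.291 0.155] [0.422 0.307 0.219]
grip [151 287  12  24 163] [0.4143 0.3692 0.1922] [0.409 0.361 0.155] [0.429 0.377 0.22 ]
obst [302 214  18  31 423] [ 0.635 -0.138  0.073] [ 0.671 -0.109  0.104]
obs
[... 398 characters left out ...]

handle pts [[0.564, 0.009, 0.075], [0.559, -0.01, 0.075], [0.557, 0.008, 0.079], [0.553, -0.012, 0.078], [0.557, 0.017, 0.077], [0.555, 0.031, 0.08], [0.556, 0.034, 0.074], [0.549, 0.032, 0.079], [0.545, 0.045, 0.073]]
trivet [ 0.4008 -0.2757] (array([ 0.40111157, -0.27591281]), np.float64(0.08639027079160766))
bar x=a*y+b [0.0727 0.3976] 0.158 0.447 315
grip [184 279  10  18 121] [0.4042 0.2328 0.1948] [0.399 0.225 0.157] [0.417 0.242 0.221]
grip [156 283  11  17 124] [0.4092 0.3005 0.1961] [0.403 0.293 0.156] [0.423 0.309 0.221]
grip [127 287  12  18 130] [0.4143 0.3699 0.1946] [0.408 0.363 0.155] [0.426 0.38  0.224]
obst [414 243  13  12  70] [ 0.476 -0.425  0.043] [ 0.498 -0.413  0.061]
```

```bash
cat > p.py <<'E'
import sys,json,numpy as np
from scipy.spatial.transform import Rotation as Ro
from plant import ctrl
# p.py grip n x y z yaw  [n x y z yaw ...] : rows to waypoints (tool down)
o=ctrl.get_obs();p=np.array(o["tool_pos"]);R=Ro.from_euler("xyz",o["orientation"],degrees=True)
print(o["clock"],p.round(4),np.round(o["orientation"],2),np.round(o["force"],1),round(o["opening"],4),round(o["gripper_force"],1))
a=[float(v) for v in sys.argv[1:]];g=a[0]
for i in range(1,len(a),5):
    n=int(a[i]);T=np.array(a[i+1:i+4]);RT=Ro.from_euler("xyz",[180,0,a[i+4]],degrees=True)
    for k in range(n):
        d=np.round(R.inv().apply((T-p)/(n-k))*100,1 if n-k>1 else 2);w=np.round((R.inv()*RT).as_rotvec()/(n-k),3)
        print(json.dumps([g,*d.tolist(),*w.tolist()])[1:-1]+",")
        p=p+R.apply(d/100);R=R*Ro.from_rotvec(w)
E
python3 p.py 8.7 11 .40 -.30 .235 -125 7 .437 .002 .215 -94
```

```text
0.1 [ 0.1979 -0.6449  0.2337] [ 1.7991e+02 -1.0000e-02 -1.6294e+02] [-0.5 -0.  -0.6] 0.0881 0.0
8.7, -2.7, 2.5, -0.0, 0.0, 0.0, -0.06,
8.7, -2.8, 2.3, -0.0, 0.0, 0.0, -0.06,
8.7, -2.9, 2.1, -0.0, 0.0, 0.0, -0.06,
8.7, -3.1, 1.9, -0.0, 0.0, 0.0, -0.06,
8.7, -3.2, 1.8, -0.0, 0.0, 0.0, -0.06,
8.7, -3.3, 1.6, -0.0, 0.0, 0.0, -0.06,
8.7, -3.4, 1.3, -0.0, 0.0, 0.0, -0.06,
8.7, -3.4, 1.2, -0.0, 0.0, 0.0, -0.061,
8.7, -3.5, 0.9, -0.0, 0.0, 0.0, -0.06,
8.7, -3.6, 0.7, -0.0, 0.001, 0.0, -0.061,
8.7, -3.55, 0.53, -0.09, 0.0, 0.001, -0.06,
8.7, -3.8, 2.0, 0.3, 0.0, -0.0, -0.077,
8.7, -4.0, 1.7, 0.3, 0.0, -0.0, -0.077,
8.7, -4.1, 1.4, 0.3, 0.0, -0.0, -0.077,
8.7, -4.2, 1.1, 0.3, 0.0, -0.0, -0.078,
8.7, -4.3, 0.8, 0.3, 0.0, -0.0, -0.077,
8.7, -4.3, 0.5, 0.2, 0.0, -0.0, -0.078,
8.7, -4.41, 0.14, 0.29, 0.0, -0.0, -0.077,
```

Emit:
move_arm(moves=[8.7,-2.7,2.5,0,0,0,-0.06,8.7,-2.8,2.3,0,0,0,-0.06,8.7,-2.9,2.1,0,0,0,-0.06,8.7,-3.1,1.9,0,0,0,-0.06,8.7,-3.2,1.8,0,0,0,-0.06,8.7,-3.3,1.6,0,0,0,-0.06,8.7,-3.4,1.3,0,0,0,-0.06,8.7,-3.4,1.2,0,0,0,-0.06])

```text
clock: 0.9
tool_pos: [0.3451, -0.3924, 0.2343]
orientation: [180.0, 0.0, -135.3]
force: [0.5, 0.8, -0.5]
opening: 0.0869
gripper_force: 0.0
```

Emit:
move_arm(moves=[8.7,-3.5,0.9,0,0,0,-0.06,8.7,-3.6,0.7,0,0,0,-0.06,8.7,-3.5,0.5,0,0,0,-0.06,8.7,-3.8,2.0,0.3,0,0,-0.08,8.7,-4.0,1.7,0.3,0,0,-0.08,8.7,-4.1,1.4,0.3,0,0,-0.08,8.7,-4.2,1.1,0.3,0,0,-0.08])

```text
clock: 1.6
tool_pos: [0.4214, -0.1276, 0.2223]
orientation: [180.0, 0.0, -106.6]
force: [1.7, 0.9, -0.1]
opening: 0.0869
gripper_force: 0.0
```

```bash
python3 - <<'E'
from h import *
im,W=snap("scene");save("s1",im);np.savez("s1.npz",im=im,W=W)
im,W=snap("top");np.savez("t1.npz",im=im,W=W)
E
python3 p.py 8.7 3 .437 .002 .20 -94 2 .437 .002 .125 -94
```

```text
1.7 [ 0.4219 -0.1254  0.2224] [-1.8000e+02  5.0000e-02 -1.0635e+02] [-0.6 -0.5  0.5] 0.0871 0.0
8.7, -4.2, 0.7, 0.7, -0.0, 0.0, -0.072,
8.7, -4.3, 0.4, 0.8, -0.0, 0.0, -0.072,
8.7, -4.25, 0.12, 0.75, -0.0, 0.001, -0.072,
8.7, 0.0, 0.0, 3.7, -0.0, -0.0, 0.0,
8.7, 0.0, 0.0, 3.8, -0.0, -0.0, 0.0,
```

View pics/s1.png

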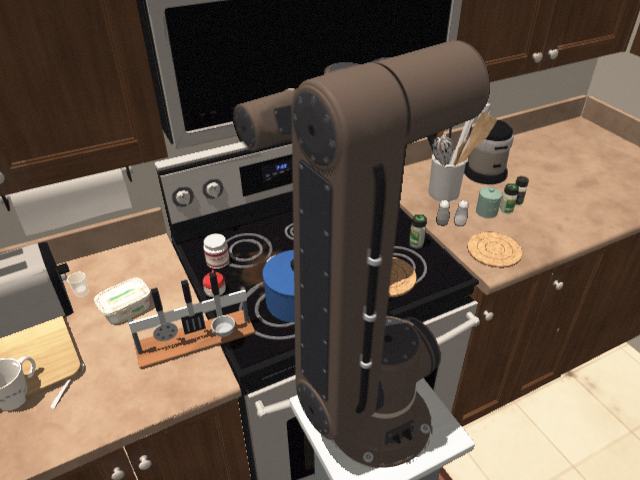

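s1: the arm is over the stove. The pot (285,285) is still partly hidden. The trivet is at (400,278), and the look-alike disc at (495,250) is farther away, so the choice stands. I'll go down to the knob.

Emit:
move_arm(moves=[8.7,-4.2,0.7,0.7,0,0,-0.072,8.7,-4.3,0.4,0.8,0,0,-0.072,8.7,-4.2,0.1,0.8,0,0,-0.072,8.7,0,0,0.5,0,0,0])

```text
clock: 2.1
tool_pos: [0.4384, 0.0007, 0.1941]
orientation: [-180.0, 0.0, -94.1]
force: [0.3, 0.0, -0.1]
opening: 0.0869
gripper_force: 0.0
```

```bash
python3 - <<'E'
from h import *
for n in("scene","top"):
    im,W=snap(n);np.savez(n+"2.npz",im=im,W=W)
    hsv=cv2.cvtColor(im,cv2.COLOR_RGB2HSV).astype(int);V=hsv[...,2];H=hsv[...,0];S=hsv[...,1]
    m=(np.hypot(W[...,0]-.437,W[...,1]-.002)<.03)&(W[...,2]>.124)&(W[...,2]<.15)
    print(n,m.sum(),W[m].mean(0) if m.any() else "")
    save("c2"+n,cv2.resize(im[210:330,220:380],None,fx=2.5,fy=2.5))
a=[cv2.imread(f"pics/c2{n}.png") for n in("scene","top")];cv2.imwrite("pics/c2.png",np.hstack(a))
E
python3 p.py 8.7 2 .437 .002 .125 -94
```

```text
scene 100 [0.43065547 0.00341447 0.14099256]
top 0 
2.2 [ 0.4373 -0.002   0.1937] [ 1.799e+02 -4.000e-02 -9.432e+01] [ 0.1 -0.3 -0.2] 0.0866 0.0
8.7, -0.2, 0.0, 3.4, 0.001, -0.0, -0.003,
8.7, -0.2, 0.05, 3.47, 0.001, -0.001, -0.003,
```

View pics/c2.png

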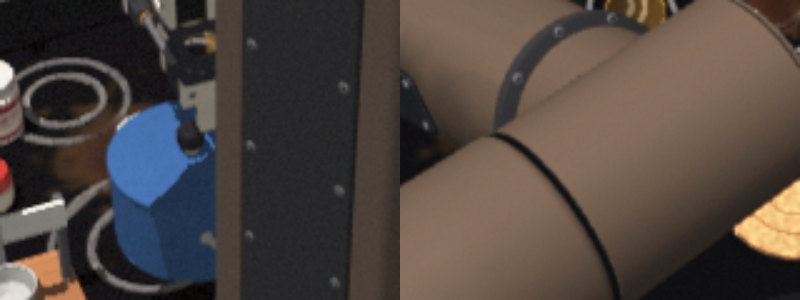

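The scene crop shows the knob at (190,135) beneath the open fingers; the top view is blocked by the arm. I'll descend and grip.

Emit:
move_arm(moves=[8.7,-0.2,0,3.0,0,0,0,8.7,-0.2,0,2.5,0,0,0,8.7,0,0,1.3,0,0,0,8.7,0,0,0,0,0,0,2.0,0,0,0,0,0,0,2.0,0,0,0,0,0,0,2.0,0,0,0,0,0,0,2.0,0,0,0,0,0,0])

```text
clock: 3.0
tool_pos: [0.4385, 0.0016, 0.1272]
orientation: [-179.9, 0.0, -94.4]
force: [-0.3, -0.6, 0.2]
opening: 0.0606
gripper_force: 0.0
```

Emit:
move_arm(moves=[2.0,0,0,0,0,0,0,2.0,0,0,0,0,0,0])

```text
clock: 3.2
tool_pos: [0.4383, 0.0016, 0.1268]
orientation: [-180.0, 0.0, -94.4]
force: [-0.2, 0.6, -0.8]
opening: 0.0444
gripper_force: 0.0
```

Emit:
move_arm(moves=[1.5,0,0,0,0,0,0,1.5,0,0,0,0,0,0,1.5,0,0,0,0,0,0,1.5,0,0,0,0,0,0,1.5,0,0,0,0,0,0,1.5,0,0,0,0,0,0])

```text
clock: 3.8
tool_pos: [0.4383, 0.0016, 0.1266]
orientation: [-180.0, 0.0, -94.4]
force: [0.4, 0.6, 0.3]
opening: 0.0287
gripper_force: 30.0
```

Emit:
move_arm(moves=[1.5,0,0,-1.0,0,0,0,1.5,0,0,-2.0,0,0,0,1.5,0,0,-2.0,0,0,0,1.5,0,0,-2.0,0,0,0])

```text
clock: 4.2
tool_pos: [0.4373, 0.0013, 0.1973]
orientation: [179.9, -0.0, -94.4]
force: [0.8, -0.3, -4.5]
opening: 0.0286
gripper_force: 30.0
```

```bash
python3 p.py 1.5 12 .40 -.276 .20 -94
```

```text
4.2 [0.4373 0.0013 0.1973] [ 1.7991e+02 -2.0000e-02 -9.4430e+01] [ 0.8 -0.3 -4.5] 0.0286 30.0
1.5, 2.3, 0.1, -0.0, 0.0, -0.0, -0.001,
1.5, 2.3, 0.1, -0.0, 0.0, -0.0, -0.001,
1.5, 2.3, 0.1, -0.0, 0.0, -0.0, -0.001,
1.5, 2.3, 0.2, -0.0, 0.0, -0.0, -0.0,
1.5, 2.3, 0.1, -0.0, 0.0, -0.0, -0.001,
1.5, 2.3, 0.2, -0.0, 0.0, -0.0, -0.0,
1.5, 2.4, 0.1, -0.0, 0.0, -0.0, -0.001,
1.5, 2.3, 0.2, -0.1, 0.0, -0.0, -0.0,
1.5, 2.4, 0.1, -0.0, 0.0, -0.0, -0.001,
1.5, 2.3, 0.2, -0.1, 0.001, -0.0, -0.0,
1.5, 2.4, 0.1, -0.0, 0.0, -0.0, -0.001,
1.5, 2.32, 0.19, -0.05, 0.001, -0.0, -0.0,
```

Emit:
move_arm(moves=[1.5,1.3,0.1,0,0,0,0,1.5,2.3,0.1,0,0,0,0,1.5,3,0.1,0,0,0,0,1.5,3,0.1,0,0,0,0,1.5,3,0.2,0,0,0,0,1.5,3,0.1,0,0,0,0,1.5,3,0.2,0,0,0,0,1.5,3,0.2,0,0,0,0])

```text
clock: 5.0
tool_pos: [0.4089, -0.2144, 0.1956]
orientation: [179.9, 0.0, -94.4]
force: [0.6, -0.6, -3.7]
opening: 0.0284
gripper_force: 30.0
```

Emit:
move_arm(moves=[1.5,2.8,0.2,0,0,0,0,1.5,2,0.2,0,0,0,0,1.5,1.2,0.1,0,0,0,0,1.5,0.3,0,2,0,0,0,1.5,0,0,3,0,0,0,1.5,0,0,3,0,0,0,1.5,0,0,3,0,0,0,1.5,0,0,2,0,0,0])

```text
clock: 5.8
tool_pos: [0.3989, -0.275, 0.0642]
orientation: [179.8, 0.1, -94.4]
force: [0.5, 0.2, -4.9]
opening: 0.0288
gripper_force: 30.0
```

Position is good. I'll lower 2.8 cm more until contact, then release and rise.

Emit:
move_arm(moves=[1.5,0,0,1.2,0,0,0,1.5,0,0,0.8,0,0,0,1.5,0,0,0.4,0,0,0,1.5,0,0,0.2,0,0,0,1.5,0,0,0.1,0,0,0])

```text
clock: 6.3
tool_pos: [0.4011, -0.2755, 0.0399]
orientation: [-180.0, -0.0, -94.4]
force: [1.1, -0.4, -3.9]
opening: 0.0286
gripper_force: 30.0
```

Emit:
move_arm(moves=[1.5,0,0,0.2,0,0,0,1.5,0,0,0.2,0,0,0,1.5,0,0,0.1,0,0,0])

```text
clock: 6.6
tool_pos: [0.4011, -0.2755, 0.0355]
orientation: [-180.0, -0.0, -94.4]
force: [-4.6, 5.9, 19.1]
opening: 0.0289
gripper_force: 30.0
```

In contact, so I'll open.

Emit:
move_arm(moves=[8.7,0,0,-0.1,0,0,0,8.7,0,0,0,0,0,0,8.7,0,0,0,0,0,0,8.7,0,0,0,0,0,0,8.7,0,0,0,0,0,0,8.7,0,0,0,0,0,0,8.7,0,0,0,0,0,0,8.7,0,0,0,0,0,0])

```text
clock: 7.4
tool_pos: [0.4008, -0.2754, 0.0355]
orientation: [180.0, -0.0, -94.4]
force: [-0.5, -0.4, 0.1]
opening: 0.0853
gripper_force: 0.0
```

Emit:
move_arm(moves=[8.7,0,0,-2,0,0,0,8.7,0,0,-4,0,0,0,8.7,0,0,-5,0,0,0,8.7,0,0,-5,0,0,0,8.7,0,0,-5,0,0,0,8.7,0,0,-5,0,0,0])

```text
clock: 8.0
tool_pos: [0.4002, -0.2753, 0.2979]
orientation: [-180.0, -0.0, -94.4]
force: [1.6, -0.1, -0.7]
opening: 0.0868
gripper_force: 0.0
```

```bash
cat > look.py <<'E'
from m import *
import sys
for n in("scene","top"):
    im,W=snap(n);np.savez(sys.argv[1]+n+".npz",im=im,W=W);save(sys.argv[1]+n,im)
E
python3 look.py a3; python3 - <<'E'
from m import *
from scipy.optimize import least_squares
for n in("scene","top"):
    z=np.load("a3"+n+".npz");im,W=z["im"],z["W"];hsv=cv2.cvtColor(im,cv2.COLOR_RGB2HSV).astype(int);H,S,V=hsv[...,0],hsv[...,1],hsv[...,2]
    b=(H>100)&(H<125)&(S>120)
    l=b&(W[...,2]>.005)&(W[...,2]<.04)&(np.hypot(W[...,0]-.4,W[...,1]+.276)<.12);p=W[l]
    if len(p)>30:c,r=cv2.minEnclosingCircle(p[:,:2].astype(np.float32));print(n,"lid",len(p),np.round(c,4),r,np.percentile(p[:,2],[2,50,98]).round(4))
    q=b&(abs(W[...,2]-.103)<.006)&(np.hypot(W[...,0]-.44,W[...,1])<.12);p=W[q][:,:2]
    if len(p)>10:
        s=least_squares(lambda c:np.hypot(p[:,0]-c[0],p[:,1]-c[1])-.088,[.44,0],loss="soft_l1",f_scale=.002).x;print("pot",len(p),s.round(4),p.min(0),p.max(0))
E
python3 p.py 8.7 14 .405 .10 .29 -94
```

```text
scene lid 1730 [ 0.3988 -0.2757] 0.09437291324138641 [0.0159 0.0216 0.0272]
pot 175 [ 4.352e-01 -3.000e-04] [ 0.36334101 -0.01172821] [0.53053769 0.08965624]
top lid 1255 [ 0.3949 -0.2793] 0.09413661807775497 [0.0111 0.0196 0.0269]
8.1 [ 0.4035 -0.2769  0.3031] [-179.34   -0.23  -94.38] [ 1.  -0.6 -0.5] 0.0868 0.0
8.7, -2.7, 0.2, 0.1, -0.001, -0.0, -0.0,
8.7, -2.7, 0.2, 0.1, -0.001, -0.0, -0.001,
8.7, -2.7, 0.2, 0.1, -0.001, -0.0, -0.0,
8.7, -2.7, 0.2, 0.1, -0.001, -0.0, -0.001,
8.7, -2.7, 0.2, 0.1, -0.001, -0.0, -0.0,
8.7, -2.7, 0.2, 0.1, -0.001, -0.0, -0.001,
8.7, -2.7, 0.2, 0.1, -0.001, -0.0, -0.0,
8.7, -2.7, 0.2, 0.1, -0.001, -0.001, -0.001,
8.7, -2.7, 0.2, 0.1, -0.001, -0.0, -0.0,
8.7, -2.7, 0.2, 0.1, -0.001, -0.001, -0.001,
8.7, -2.7, 0.2, 0.0, -0.0, -0.0, -0.0,
8.7, -2.6, 0.1, 0.1, -0.001, -0.001, -0.001,
8.7, -2.7, 0.2, 0.0, -0.0, -0.0, -0.0,
8.7, -2.61, 0.12, 0.08, -0.001, -0.001, -0.001,
```

View pics/a3scene.png

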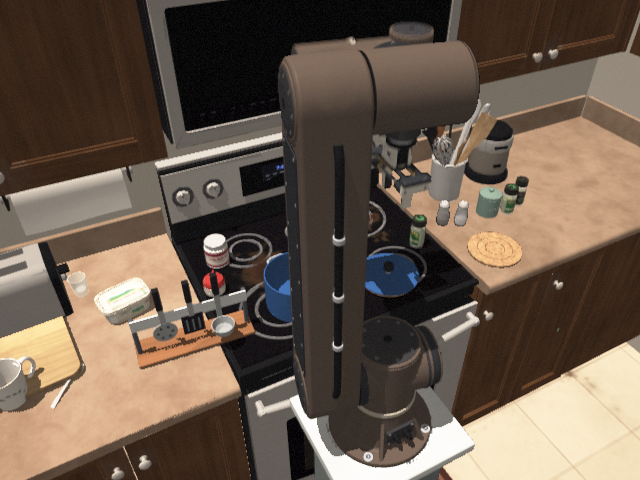

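The lid (390,270) lies flat and centred on the trivet, and the pot (283,285) is open. Next I go above the ladle.

Emit:
move_arm(moves=[8.7,-2,0.2,0,0,0,0,8.7,-3.5,0.3,0.1,0,0,0,8.7,-4,0.3,0.1,0,0,0,8.7,-4,0.3,0.1,0,0,0,8.7,-4,0.3,0.2,0,0,0,8.7,-4,0.3,0.2,0,0,0,8.7,-4,0.3,0.2,0,0,0,8.7,-4,0.3,0.2,0,0,0])

```text
clock: 8.9
tool_pos: [0.4001, 0.022, 0.2847]
orientation: [-180.0, 0.0, -94.4]
force: [0.0, -0.0, 0.6]
opening: 0.0869
gripper_force: 0.0
```

Emit:
move_arm(moves=[8.7,-4,0.3,0.2,0,0,0,8.7,-4,0.3,0.2,0,0,0,8.7,-4,0.3,0.2,0,0,0,8.7,-4,0.3,0.2,0,0,0,8.7,-3.5,0.3,0.2,0,0,0,8.7,-3,0.3,0.2,0,0,0,8.7,0,0,0,0,0,0])

```text
clock: 9.6
tool_pos: [0.3997, 0.2489, 0.2717]
orientation: [180.0, -0.0, -94.3]
force: [-0.9, -0.8, -0.5]
opening: 0.087
gripper_force: 0.0
```

```bash
python3 look.py a4; python3 - <<'E'
from m import *
from scipy.optimize import least_squares
for n in("scene","top"):
    z=np.load("a4"+n+".npz");im,W=z["im"],z["W"];hsv=cv2.cvtColor(im,cv2.COLOR_RGB2HSV).astype(int);H,S,V=hsv[...,0],hsv[...,1],hsv[...,2]
    b=(H>100)&(H<125)&(S>120)
    q=b&(abs(W[...,2]-.103)<.006)&(np.hypot(W[...,0]-.44,W[...,1])<.12);p=W[q][:,:2]
    if len(p)>10:
        s=least_squares(lambda c:np.hypot(p[:,0]-c[0],p[:,1]-c[1])-.088,[.44,0],loss="soft_l1",f_scale=.002).x;print(n,"pot",len(p),s.round(4),p.min(0),p.max(0))
    h=(~b)&(W[...,2]>.05)&(W[...,2]<.085)&(np.hypot(W[...,0]-.436,W[...,1])>.1)&(np.hypot(W[...,0]-.436,W[...,1])<.135);p=W[h]
    for sgn in(1,-1):
        q=p[(p[:,0]-.436)*sgn>.04]
        if len(q): print("handle",sgn,len(q),q.mean(0).round(4),q.min(0).round(3),q.max(0).round(3))
    g=(W[...,2]>.155)&(W[...,2]<.225)&(W[...,1]>.2)&(W[...,1]<.26)&(abs(W[...,0]-.42)<.03)
    print("ladle grip",g.sum(),[ (round(a,3),W[g&(abs(W[...,2]-a)<.008)].mean(0).round(4).tolist()) for a in(.17,.185,.2)])
E
python3 p.py 8.7 3 .4055 .232 .25 -94.3 2 .4055 .232 .179 -94.3
```

```text
scene pot 457 [4.361e-01 2.000e-04] [ 0.3442691  -0.09032491] [0.5297863  0.08935136]
handle 1 39 [0.5568 0.0215 0.0758] [ 0.542 -0.006  0.069] [0.564 0.044 0.081]
handle -1 99 [ 0.32   -0.0091  0.0747] [ 0.308 -0.044  0.069] [0.345 0.023 0.08 ]
ladle grip 120 [(0.17, [0.4042, 0.232, 0.1699]), (0.185, [0.4041, 0.2319, 0.1849]), (0.2, [0.4037, 0.2322, 0.1993])]
top pot 11 [0.4382 0.0049] [0.37291546 0.06333505] [0.38588067 0.07529685]
ladle grip 21 [(0.17, [0.4017, 0.236, 0.1686]), (0.185, [nan, nan, nan]), (0.2, [nan, nan, nan])]
9.7 [0.3995 0.2465 0.272 ] [ 1.7996e+02 -6.0000e-02 -9.4330e+01] [-0.5 -0.8 -0.3] 0.0871 0.0
8.7, 0.5, -0.2, 0.7, 0.0, -0.0, -0.0,
8.7, 0.4, -0.3, 0.8, 0.0, -0.001, -0.0,
8.7, 0.5, -0.21, 0.71, 0.001, -0.0, -0.001,
8.7, -0.0, 0.0, 3.5, -0.0, -0.0, 0.0,
8.7, -0.0, 0.01, 3.6, -0.0, -0.0, 0.0,<stdin>:14: RuntimeWarning: Mean of empty slice.
  ret = um.true_divide(
```

View pics/a4scene.png

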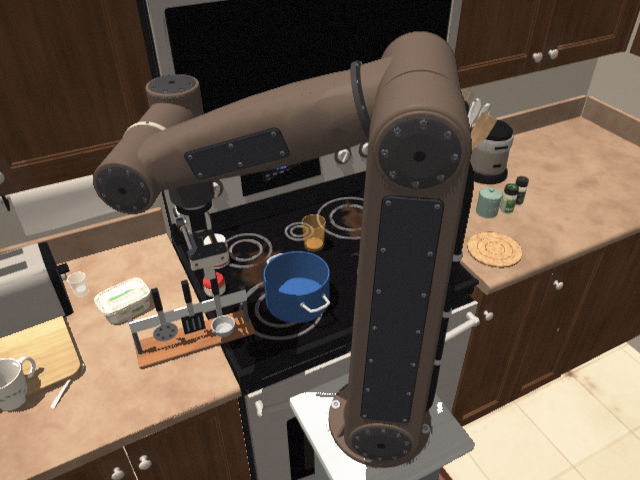

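a4: the pot (297,285) is fully visible. Its front handle is at (315,303) and the rear one at (275,258), so pot yaw is about +5° and its +y rim faces the rail. The gripper (208,250) is above the ladle. I'll grasp it.

Emit:
move_arm(moves=[8.7,0.5,-0.2,0.5,0,0,0,8.7,0.5,-0.3,0.5,0,0,0,8.7,0.4,-0.2,0,0,0,0,8.7,0,0,0,0,0,0,8.7,0,0,3,0,0,0,8.7,0,0,3,0,0,0,8.7,0,0,2.2,0,0,0,8.7,0,0,0,0,0,0])

```text
clock: 10.5
tool_pos: [0.4047, 0.2301, 0.1782]
orientation: [179.8, -0.2, -94.5]
force: [-0.6, 0.6, 0.4]
opening: 0.0871
gripper_force: 0.0
```

```bash
python3 look.py a5; python3 - <<'E'
import cv2,numpy as np
im=cv2.imread("pics/a5scene.png")[180:350,130:290];cv2.imwrite("pics/a5c.png",cv2.resize(im,None,fx=3.5,fy=3.5,interpolation=cv2.INTER_CUBIC))
E
python3 p.py 8.7 1 .406 .232 .179 -94.3
```

```text
10.6 [0.4063 0.2317 0.1813] [-1.7997e+02 -1.0000e-02 -9.4420e+01] [0.8 0.5 1. ] 0.0872 0.0
8.7, -0.03, 0.03, 0.23, -0.0, -0.0, -0.002,
```

View pics/a5c.png

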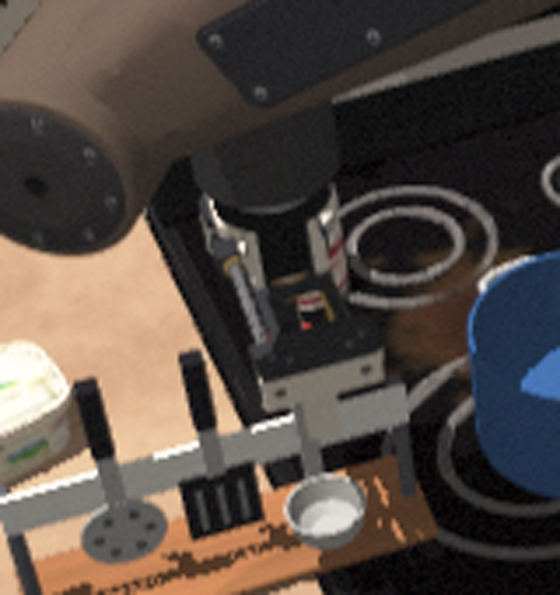

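The fingers straddle the ladle's grip (front finger at (318,400), strap just below). I'll close.

Emit:
move_arm(moves=[0.5,0,0,0.2,0,0,0,0.5,0,0,0,0,0,0,0.5,0,0,0,0,0,0,0.5,0,0,0,0,0,0,0.5,0,0,0,0,0,0,0.5,0,0,0,0,0,0,0.5,0,0,0,0,0,0,0.5,0,0,0,0,0,0])

```text
clock: 11.4
tool_pos: [0.4058, 0.2317, 0.1786]
orientation: [180.0, -0.0, -94.4]
force: [-0.7, -0.4, 0.2]
opening: 0.0287
gripper_force: 0.0
```

Emit:
move_arm(moves=[0.5,0,0,0,0,0,0,0.5,0,0,0,0,0,0,0.5,0,0,0,0,0,0,0.5,0,0,0,0,0,0])

```text
clock: 11.8
tool_pos: [0.4059, 0.2318, 0.1786]
orientation: [-180.0, 0.0, -94.4]
force: [-0.0, 0.8, -0.0]
opening: 0.0151
gripper_force: 30.0
```

Emit:
move_arm(moves=[0.5,0,0,-0.7,0,0,0,0.5,0,0,-1.3,0,0,0,0.5,0,0,-2,0,0,0,0.5,0,0,-2,0,0,0,0.5,0,0,-2,0,0,0,0.5,0,0,-2,0,0,0,0.5,0,0,-1,0,0,0])

```text
clock: 12.5
tool_pos: [0.4062, 0.232, 0.2906]
orientation: [-179.9, 0.1, -94.4]
force: [-0.3, 0.7, -2.1]
opening: 0.015
gripper_force: 30.0
```

```bash
python3 p.py 0.5 16 .4297 .0785 .285 5
```

```text
12.5 [0.4062 0.232  0.2906] [-1.7991e+02  1.0000e-01 -9.4400e+01] [-0.3  0.7 -2.1] 0.015 30.0
0.5, 0.9, -0.2, 0.0, -0.0, 0.0, -0.108,
0.5, 1.0, -0.1, 0.0, -0.0, -0.0, -0.108,
0.5, 1.0, -0.0, 0.0, -0.0, -0.0, -0.108,
0.5, 1.0, 0.1, 0.0, -0.0, -0.0, -0.109,
0.5, 0.9, 0.2, 0.0, -0.0, -0.0, -0.108,
0.5, 0.9, 0.3, 0.0, -0.0, -0.0, -0.109,
0.5, 0.9, 0.4, 0.1, -0.0, -0.0, -0.108,
0.5, 0.8, 0.5, 0.0, -0.0, -0.0, -0.109,
0.5, 0.8, 0.6, 0.1, -0.0, -0.0, -0.108,
0.5, 0.7, 0.6, 0.0, -0.0, -0.0, -0.109,
0.5, 0.7, 0.7, 0.1, -0.0, -0.0, -0.108,
0.5, 0.6, 0.8, 0.0, -0.0, -0.0, -0.109,
0.5, 0.5, 0.9, 0.1, -0.0, -0.0, -0.108,
0.5, 0.3, 0.9, 0.0, -0.001, -0.0, -0.109,
0.5, 0.3, 0.9, 0.1, -0.0, -0.001, -0.108,
0.5, 0.15, 0.96, 0.04, -0.001, -0.0, -0.109,
```

Emit:
move_arm(moves=[0.5,0.9,-0.2,0,0,0,-0.108,0.5,1,-0.1,0,0,0,-0.108,0.5,1,0,0,0,0,-0.108,0.5,1,0.1,0,0,0,-0.109,0.5,0.9,0.2,0,0,0,-0.108,0.5,0.9,0.3,0,0,0,-0.109,0.5,0.9,0.4,0,0,0,-0.108,0.5,0.8,0.5,0,0,0,-0.109])

```text
clock: 13.3
tool_pos: [0.4163, 0.1546, 0.2882]
orientation: [180.0, 0.0, -44.5]
force: [0.4, -0.2, -0.3]
opening: 0.0149
gripper_force: 30.0
```

Emit:
move_arm(moves=[0.5,0.8,0.6,0,0,0,-0.108,0.5,0.7,0.6,0,0,0,-0.109,0.5,0.7,0.7,0,0,0,-0.108,0.5,0.6,0.8,0,0,0,-0.109,0.5,0.5,0.9,0,0,0,-0.108,0.5,0.3,0.9,0,0,0,-0.109,0.5,0.3,0.9,0,0,0,-0.108,0.5,0.1,1,0,0,0,-0.109])

```text
clock: 14.1
tool_pos: [0.4285, 0.0773, 0.2882]
orientation: [180.0, 0.0, 5.2]
force: [-0.0, 0.8, -0.7]
opening: 0.0145
gripper_force: 30.0
```

```bash
python3 look.py a6; python3 - <<'E'
from m import *
from scipy.optimize import least_squares
z=np.load("a6scene.npz");im,W=z["im"],z["W"];hsv=cv2.cvtColor(im,cv2.COLOR_RGB2HSV).astype(int);H,S=hsv[...,0],hsv[...,1]
b=(H>100)&(H<125)&(S>120);q=b&(abs(W[...,2]-.103)<.006)&(np.hypot(W[...,0]-.44,W[...,1])<.12);p=W[q][:,:2]
print("pot",least_squares(lambda c:np.hypot(p[:,0]-c[0],p[:,1]-c[1])-.088,[.44,0],loss="soft_l1",f_scale=.002).x,p.min(0),p.max(0))
save("a6c",cv2.resize(im[160:360,150:400],None,fx=3,fy=3,interpolation=cv2.INTER_CUBIC))
E
python3 p.py 0.5 2 .4297 .0785 .27 5
```

```text
pot [0.43634668 0.00051284] [ 0.34421874 -0.0883649 ] [0.52508398 0.09015908]
14.2 [0.4284 0.077  0.2882] [1.7999e+02 5.0000e-02 5.0500e+00] [-0.8  1.4 -1.6] 0.0149 30.0
0.5, 0.1, -0.1, 0.9, 0.0, 0.0, 0.0,
0.5, 0.04, -0.04, 0.92, 0.0, 0.001, 0.001,
```

View pics/a6c.png

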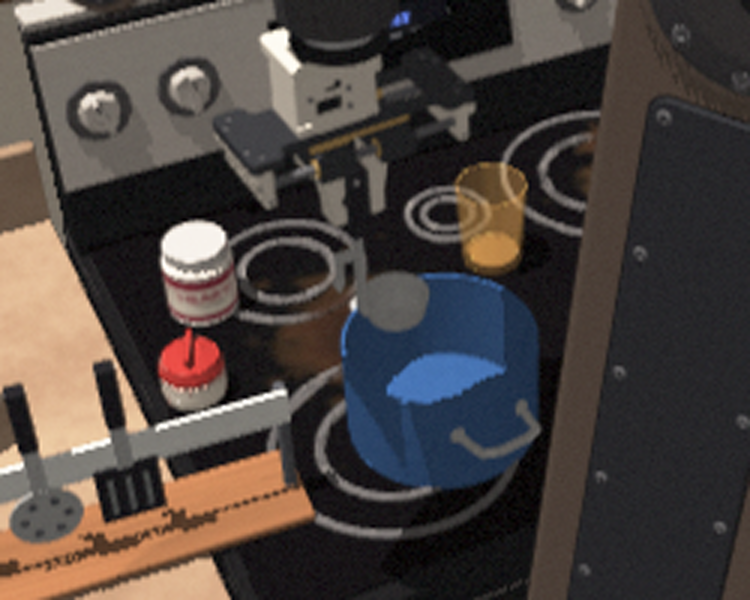

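a6: the ladle hangs over the pot's left side, cup at (395,300) inside the rim line and hook at (345,265) outside it. The skimmer and turner are undisturbed. I'll lower it.

Emit:
move_arm(moves=[0.5,0.1,-0.1,1,0,0,0,0.5,0,-0.1,2,0,0,0,0.5,0,0,2,0,0,0,0.5,0,0,2,0,0,0,0.5,0,0,1.5,0,0,0,0.5,0,0,1,0,0,0,0.5,0,0,0.5,0,0,0,0.5,0,0,0,0,0,0])

```text
clock: 15.0
tool_pos: [0.4294, 0.0799, 0.188]
orientation: [180.0, 0.1, 5.0]
force: [-0.2, 0.0, 0.1]
opening: 0.0147
gripper_force: 30.0
```

```bash
python3 look.py a7; python3 - <<'E'
from h import *
z=np.load("a7scene.npz");save("a7c",cv2.resize(z["im"][210:330,220:370],None,fx=5,fy=5,interpolation=cv2.INTER_CUBIC))
E
python3 p.py 0.5 2 .4297 .0785 .1536 5
```

```text
15.1 [0.43   0.0801 0.189 ] [-1.7999e+02 -4.0000e-02  4.9900e+00] [ 0.1  0.3 -0.5] 0.0154 30.0
0.5, -0.0, 0.1, 1.8, -0.0, -0.0, -0.0,
0.5, -0.05, 0.06, 1.74, -0.0, -0.001, -0.0,
```

View pics/a7c.png

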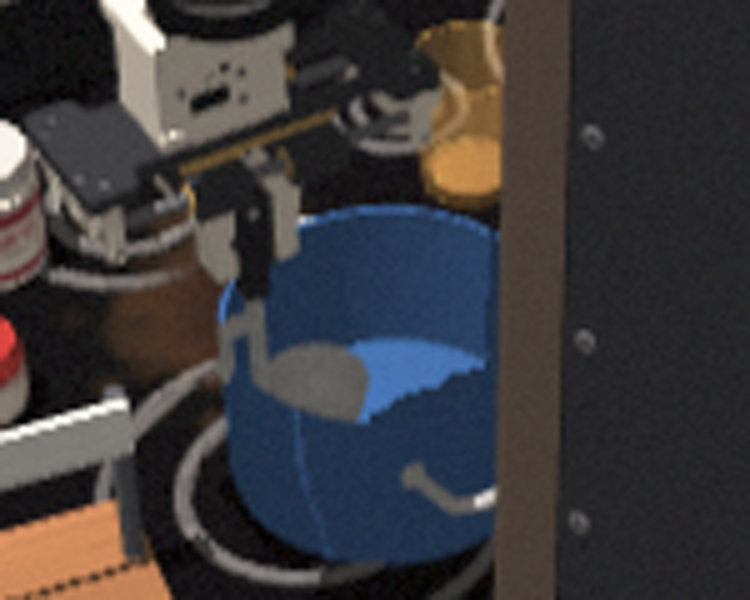

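The cup (320,380) is inside the mouth and the hook end (225,372) is outside the rim edge. I'll lower to seat it.

Emit:
move_arm(moves=[0.5,0,0,0.8,0,0,0,0.5,0,0.1,0.8,0,0,0,0.5,0,0,0.7,0,0,0,0.5,0,0,0.5,0,0,0,0.5,0,0,0.3,0,0,0,0.5,0,0,0.2,0,0,0])

```text
clock: 15.7
tool_pos: [0.4297, 0.0788, 0.1552]
orientation: [180.0, 0.0, 5.0]
force: [0.4, -0.1, -2.0]
opening: 0.0148
gripper_force: 30.0
```

Emit:
move_arm(moves=[0.5,0,0,0.1,0,0,0,0.5,0,0,0.1,0,0,0])

```text
clock: 15.9
tool_pos: [0.4299, 0.0789, 0.1536]
orientation: [-180.0, -0.0, 5.0]
force: [0.3, -0.2, -1.8]
opening: 0.0149
gripper_force: 30.0
```

Emit:
move_arm(moves=[0.5,0,0,0.1,0,0,0,0.5,0,0,0.1,0,0,0,0.5,0,0,0,0,0,0])

```text
clock: 16.2
tool_pos: [0.4302, 0.0789, 0.1533]
orientation: [180.0, -0.1, 5.0]
force: [-7.2, -1.0, 15.7]
opening: 0.0146
gripper_force: 30.0
```

Seated (15 N upward). I'll release and rise straight up.

Emit:
move_arm(moves=[0.5,0,0,-0.1,0,0,0,6,0,0,0,0,0,0,6,0,0,0,0,0,0,6,0,0,0,0,0,0,6,0,0,0,0,0,0,6,0,0,0,0,0,0,6,0,0,0,0,0,0])

```text
clock: 16.9
tool_pos: [0.4297, 0.0789, 0.1525]
orientation: [180.0, 0.0, 5.0]
force: [0.2, 0.6, -0.9]
opening: 0.0565
gripper_force: 0.0
```

Emit:
move_arm(moves=[6,0,0,-0.5,0,0,0,6,0,0,-2,0,0,0,6,0,0,-3,0,0,0,6,0,0,-3,0,0,0,6,0,0,-3,0,0,0,6,0,0,0,0,0,0,6,0,0,0,0,0,0,6,0,0,0,0,0,0])

```text
clock: 17.7
tool_pos: [0.4292, 0.0787, 0.2669]
orientation: [180.0, 0.1, 5.0]
force: [0.7, 0.4, 0.3]
opening: 0.0601
gripper_force: 0.0
```

```bash
python3 look.py a8; python3 - <<'E'
from m import *
from scipy.optimize import least_squares
z=np.load("a8scene.npz");im,W=z["im"],z["W"]
hsv=cv2.cvtColor(im,cv2.COLOR_RGB2HSV).astype(int);H,S=hsv[...,0],hsv[...,1]
b=(H>100)&(H<125)&(S>120);q=b&(abs(W[...,2]-.103)<.006)&(np.hypot(W[...,0]-.44,W[...,1])<.12);p=W[q][:,:2]
print("pot",least_squares(lambda c:np.hypot(p[:,0]-c[0],p[:,1]-c[1])-.088,[.44,0],loss="soft_l1",f_scale=.002).x,p.min(0),p.max(0))
for a in(.13,.15,.17,.185):
    g=(abs(W[...,2]-a)<.008)&(abs(W[...,0]-.43)<.04)&(abs(W[...,1]-.08)<.04);print(a,g.sum(),W[g].mean(0).round(4) if g.any() else "")
save("a8c",cv2.resize(im[180:350,150:400],None,fx=3,fy=3,interpolation=cv2.INTER_CUBIC))
E
```

```text
pot [0.43613116 0.00068398] [ 0.34290863 -0.09052384] [0.52748159 0.08868914]
0.13 24 [0.4207 0.0762 0.1311]
0.15 31 [0.4209 0.0753 0.1504]
0.17 37 [0.4209 0.0742 0.1702]
0.185 45 [0.4235 0.0721 0.1868]
```

View pics/a8c.png

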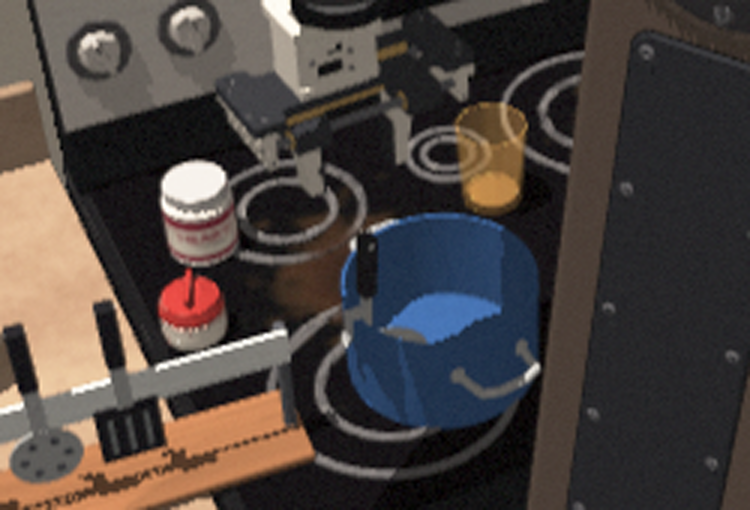

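The ladle hangs on the rim with its grip at (367,265), hook outside at (347,310) and cup inside at (405,335). Its lean is about 0.06 rad and the gripper is clear, so I'm handing in.

```bash
python3 -c "
from plant import ctrl
print(ctrl.close_job())"
```

```text
the job is handed in; nothing more can be done
None
```

The job is handed in: the lid lies flat on the trivet and the ladle hangs on the pot's +y rim with its cup inside, the other tools and the pot are where they were, and the hand-in returned no verdict.

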